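Unlock the ball tray and present its ball to the up-looking camera

TASK

Pull the locking plug straight up out of the tray dock against its sprung catch, and stand it fully down in the hole of the plug rest. Then lift the tray by its upright fin, carry it without letting the steel ball leave its pocket, and finish while still holding the tray level and still in the gripper, with the ball straight above the lens of the up-looking camera and about 12 cm above it. Leave the other things on the bench where they are.

Things in the scene. Friction and masses are not known exactly. Their poses are not given: they have to be found in the camera images.
- dock: fixed dark steel block 184 x 90 x 28 mm on the bench, on whose top the tray lies; origin at the centre of its underside, x along its length, z up. Around its top edge stand aluminium lips 6 mm high, which locate the tray with about 2 mm play. A round spring housing sticks out of its -x end.
- socket_mouth (a point): centre of the mouth of the dock's plug socket, 13 mm square, in the dock's top face, 62 mm from its centre towards -x. A sprung catch inside bears on the plug's neck just above its bulb and yields by itself: drawing the plug out takes a pull of up to about 15 N over the first 10 mm (a firm grip), then it is free; after 35 mm of lift it is clear of dock and tray.
- plug_grip (a point): centre of the round black knob of the locking plug; knob 22 mm in diameter, 40 mm tall (20 mm above and below this point), z up along the plug. Under the knob is a steel collar 30 mm in diameter, 5 mm thick (its underside 25 mm below this point), then a 6 mm neck ending in a 12 mm ball-shaped bulb whose lower end is 51 mm below this point. At the start the plug passes down through a 17 mm square hole in the tray into the dock, with the collar resting on the tray. Mass 70 g.
- plug_rest_hole0 (a point): centre of the mouth of the plug rest's hole, at the top of a fixed black plastic block 56 x 56 x 34 mm; hole 18 mm in diameter, 31 mm deep, vertical. A fully seated plug rests with its collar on the block, the knob's centre 25 mm above this point.
- tray_grip (a point): centre of the upright grip fin of the loose aluminium tray: fin 34 mm long (along x), 12 mm thick (along y), its top 25 mm above this point; the plate's upper face lies 25 mm below this point (a low foot 18 mm thick reaches 4 mm higher), its underside 31 mm below. Axes of the tray: x along its length from plug hole to ball, z up.
- tray_pocket (a point): where the ball's centre is when it sits in the tray's round pocket: 42 mm from the fin's centre along the tray's x axis, 14 mm lower. The pocket has an 8 mm viewing hole through the floor, and a rim of 34 mm inner diameter and only 3 mm height. Axes as for the fin.
- ball_center (a point): centre of the loose steel ball, 24 mm in diameter, 56 g, in the tray's pocket; it turns freely, so its axes mean nothing.
- lens_top (a point): centre of the lens on top of the up-looking camera, a fixed black round puck 68 mm in diameter and 31 mm high on the bench; z up.
- tray: the loose aluminium tray itself, plate 156 x 70 x 6 mm, origin at the centre of the plate's underside, x along its length towards the ball, z up. Tray with fin and rim weighs 0.2 to 0.3 kg, without ball.
- ring_gauge: steel setting ring 58 mm in diameter, 18 mm high, loose on the bench, to be left alone; origin at the centre of its underside.
- tweezers: steel tweezers 122 mm long, loose on the bench, to be left alone; origin at the centre of the underside.
There are look-alikes about, which are no part of the job. What is shaped like the part that bears plug_rest_hole0 but white is not meant.

How it is judged:
By the outcome, as a careful person would: the job done as asked, in the order asked, and still so for the second after the job is handed in, while the arm keeps its last pose, push and grip.
It also fails if it takes over 64 s, if anything falls off the work surface, if the arm or the gripper's body presses on something with over 40 N, if the wrist force passes 120 N, or if a joint passes its speed limit or range.

ROBOT

A 7-joint arm with a two-finger parallel gripper is mounted at the origin on a cart in front of the work surface, level with it; the furniture and walls round the work are solid. World frame = base frame: x ahead of the robot, y to its left, z up, the work surface at z = 0. Lengths are in m, angles in rad, forces in N, time in s.
With the tool pointing down it reaches from about 0.425 to 0.925 m from the base axis. Payload 6.8 kg.
Tool frame: the origin (TCP) lies midway between the tips of the shut fingers; the grasp point (between the pads) lies 19 mm behind it; y points along the fingers, z is the direction in which the jaws open and shut, and the axes are right-handed (so a half turn about y gives the same grasp; the last joint's range is limited). The gripper opens to 85 mm and grips with 20 to 120 N. Pads are 22 mm wide; open, the fingers measure 114 mm over their backs; the gripper's body (76 mm by 85 mm) begins 54 mm behind the grasp point. The pads swing forward as they close: fully open they stand 13 mm farther back than shut.
Start: joints at [1.078, 0.477, 0.022, 1.555, -0.011, 1.109, -0.083], TCP at [0.253, -0.626, 0.231] pointing down, gripper open.
Joint ranges: [-2.96, 2.96], [-0.34, 2.1], [-1.41, 1.46], [0.24, 2.44], [-1.37, 4.51], [0.17, 1.92], [-2.96, 2.96]. Speed limits (rad/s): [2.39, 2.39, 3.14, 3.14, 3.14, 3.14, 3.14].

INTERFACE

Orientations are given as a rotation vector (axis times angle).
In Python, from bench import r gives the robot as it stands.
- The arm moves only by the tool send_rows, never from a script. Its argument "rows" is text: rows parted by semicolons, each of 6 numbers parted by spaces: the shift along the world's x, y, z in m, then the turn, a rotation vector about the world's x, y, z in rad. A call has 1 to 20 rows; each row shifts and turns the commanded pose from where the row before left it; what a row does not reach is not made up. A row lasts 1/10 s, in which the tool goes at most 50 mm and 8.59 degrees, less where a joint would pass 70% of its speed; a pose out of reach is approached as far as the arm can. A call is refused whole if a number of a shift passes 0.05 or a number of a turn 0.15, either way. A call with a gripper value outside its range is refused whole. "grip" is the finger opening in m, from 0 to 0.0854, set as the call begins (left out, the last holds). The fingers move at their own pace and stop on an object; "grip_force" is the grip in N (left out, the last holds). Time passes only in rows, so rows that do not move let the fingers close. It gives the time, the measured TCP pose, the force and the opening at its end, in the units of the state.
- r.get_obs(): the state, without advancing time (a new reading comes with each control period).
- r.grab_frame(name): name is "scene" or "side" or "wrist"; returns a dict with "pixels" (400x640x3 uint8, red, green, blue), "intrinsics" (3x3 intrinsics, pixels), "k1" (the pictures are not rectified: a ray, as slopes to the right and down, at radius r is drawn at 1 + k1 r^2 times it, then the intrinsics apply), "position" and "orientation" of the camera in the world. Camera axes: x right, y up, looking along -z (the intrinsics and any distortion apply to the point x, -y, -z); pixel columns grow to the right and rows downward; lengths in m; the calibration is good to about 2 mm. A picture is of the moment at which its call begins. There is no depth.
- r.hand_in(): hands the job in, once; it reports no verdict.
The state is a dict: "clock": time; "joints": joint angles; "qvel": joint speeds; "tau": joint torques, N m; "tcp_pos": TCP position; "orientation": TCP orientation; "contact_force": force on the tool from outside, world axes, zero at the start; "moment": the same for the moment, N m; "grip_width": finger opening in m.
Only numpy, scipy, OpenCV 4.12 (cv2) and the standard library are available. Lean on these libraries where they do the work, as an engineer would, in place of code of your own. Each camera call takes 0.05 s, during which the arm holds its last target.

## Working session

There is one attempt and no reset: what is moved stays moved. The work goes in short steps, Python scripts to look and compute and a tool call to move; the robot and the scene stay as the last step left them, time stands still between calls to the robot, and variables do not carry over. Pictures are saved under pics/ and viewed, and the job is handed in when it is done.

Besides the shell and the picture viewer there is one more tool, called after ">>>" as name(argument=value, ...) on one line, values as JSON. send_rows: Moves the arm, as the interface text tells. Its arguments: {"type":"object","properties":{"rows":{"type":"string"},"grip":{"type":"number"},"grip_force":{"type":"number"}},"required":["rows"]}

```bash
ls; mkdir -p pics
cat > h.py <<'E'
import numpy as np, cv2
from scipy.spatial.transform import Rotation as R
from bench import r
def cam(f):
    o=np.array(f["orientation"],float)
    M=o if o.shape==(3,3) else (R.from_rotvec(o).as_matrix() if o.size==3 else None)
    return np.array(f["intrinsics"]),float(f["k1"]),np.array(f["position"]),M
def ray(f,u,v):
    K,k1,p,M=cam(f)
    d=cv2.undistortPoints(np.array([[[u,v]]],float),K,np.array([k1,0,0,0,0.]),None,None)[0,0]
    return p,M@np.array([d[0],-d[1],-1.])
def atz(f,u,v,z):
    p,d=ray(f,u,v); return p+d*(z-p[2])/d[2]
def proj(f,P):
    K,k1,p,M=cam(f)
    q=(np.atleast_2d(P)-p)@M; x=q[:,0]/-q[:,2]; y=-q[:,1]/-q[:,2]
    s=1+k1*(x*x+y*y); return np.c_[K[0,0]*x*s+K[0,2],K[1,1]*y*s+K[1,2]]
def tri(*obs):
    A=np.zeros((3,3));b=np.zeros(3)
    for f,u,v in obs:
        p,d=ray(f,u,v);d=d/np.linalg.norm(d);Q=np.eye(3)-np.outer(d,d);A+=Q;b+=Q@p
    return np.linalg.solve(A,b)
def save(n,f): cv2.imwrite("pics/"+n,f["pixels"][:,:,::-1])
import pickle
def grab(c,n):
    f=r.grab_frame(c); save(n+".png",f); pickle.dump(f,open("pics/"+n+".pkl","wb")); return f
def load(n): return pickle.load(open("pics/"+n+".pkl","rb"))
E
python3 - <<'E'
from h import *
o=r.get_obs();print({k:np.round(v,3) for k,v in o.items()})
for c in ["scene","side","wrist"]:
    f=grab(c,c+"0"); print(c,f["position"],f["orientation"],f["k1"],np.array(f["intrinsics"]).tolist())
E
```

```text
pics
{'clock': np.float64(0.0), 'joints': array([ 1.078,  0.478,  0.022,  1.556, -0.011,  1.109, -0.083]), 'qvel': array([ 0.001, -0.   , -0.001, -0.   ,  0.001, -0.003, -0.001]), 'tau': array([-0.0000e+00, -5.9646e+01,  1.6070e+00, -2.8120e+01,  1.2000e-02,
        9.0000e-03,  0.0000e+00]), 'tcp_pos': array([ 0.253, -0.625,  0.23 ]), 'orientation': array([-0.392,  2.013, -2.009]), 'contact_force': array([0.263, 0.602, 0.045]), 'moment': array([-0.059, -0.077,  0.013]), 'grip_width': np.float64(0.085)}
scene [-0.11538469 -0.76996061  0.56925458] [ 0.96325299 -0.44021775 -0.8068748 ] 0.011086378221060091 [[468.9535641615912, 0.0, 312.02499895472835], [0.0, 468.9535641615912, 202.55891675194394], [0.0, 0.0, 1.0]]
side [ 0.46468012 -0.93930429  0.8990391 ] [ 0.71364524 -0.00593607  0.01365858] -0.003839975085542086 [[437.24339622191695, 0.0, 319.115863648914], [0.0, 437.24339622191695, 196.81755775803157], [0.0, 0.0, 1.0]]
wrist [ 0.33056128 -0.59509519  0.37302675] [-0.28764171  0.19610975 -1.17451119] -0.06609155187094995 [[339.4670132579021, 0.0, 321.59715266642263], [0.0, 339.4670132579021, 198.9506836508659], [0.0, 0.0, 1.0]]
```

View pics/scene0.png

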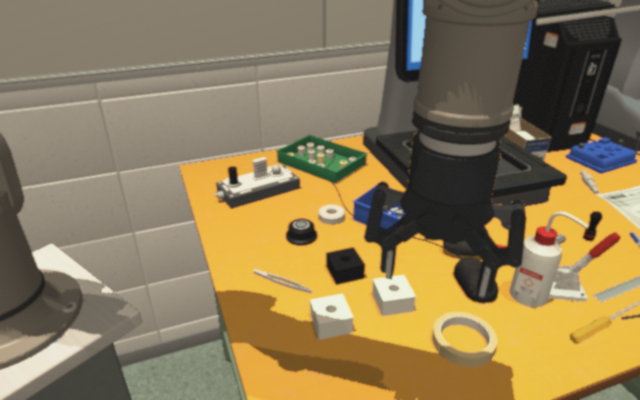

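View pics/side0.png

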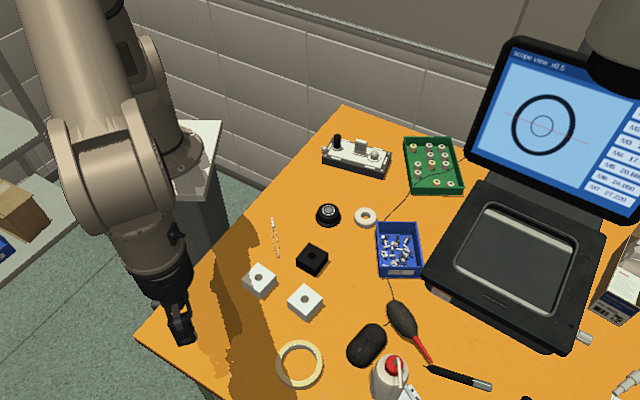

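View pics/wrist0.png

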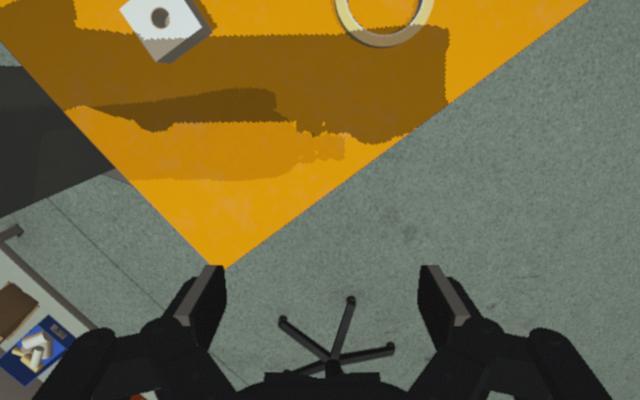

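The scene camera shows the dock at (257,185) with its black knob at (233,175). The black plug rest is at (345,265), the camera puck at (301,231) and the white look-alikes at (331,315) and (394,294). In the side camera the dock is at (355,155), the puck at (328,213) and the black rest at (312,257). I'll zoom in to measure.

Run:
```python
from h import *
a=load("scene0")["pixels"][145:285,205:365,::-1]; b=load("side0")["pixels"][120:280,250:410,::-1]
cv2.imwrite("pics/za.png",cv2.resize(a,None,fx=5,fy=4.2857,interpolation=cv2.INTER_CUBIC)[:600])
cv2.imwrite("pics/za.png",cv2.resize(a,None,fx=4,fy=4,interpolation=cv2.INTER_CUBIC))
cv2.imwrite("pics/zb.png",cv2.resize(b[:150],None,fx=4,fy=4,interpolation=cv2.INTER_CUBIC))
```

```text
(no output)
```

View pics/za.png

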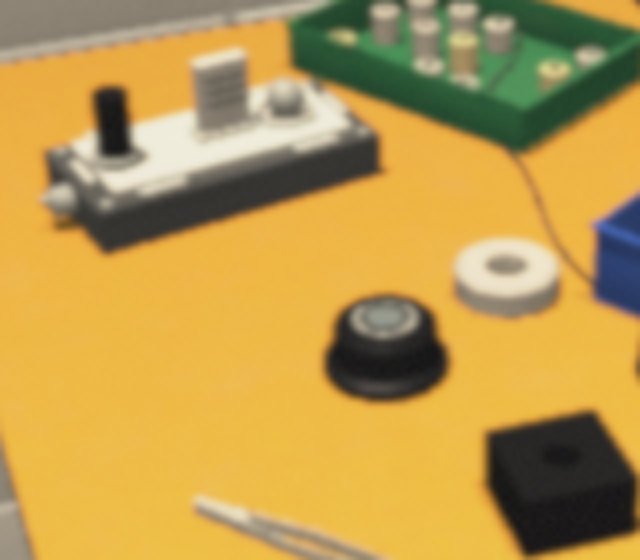

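View pics/zb.png

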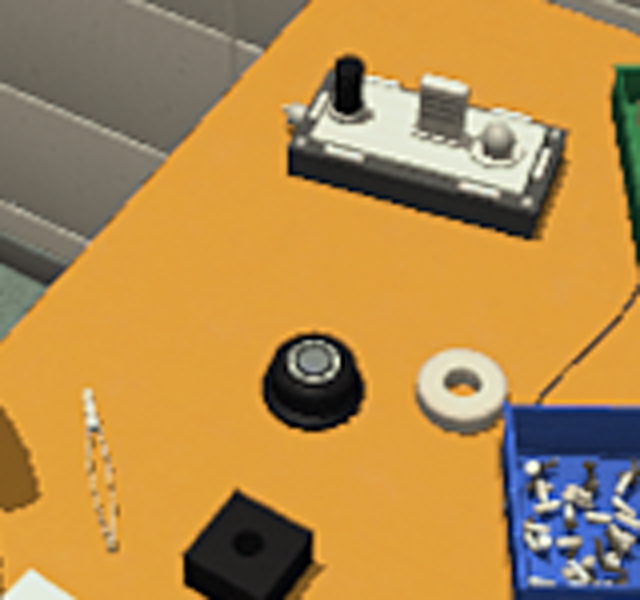

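Run:
```python
from h import *
a=load("scene0"); b=load("side0")
pts={"ball":((285,99),(498,138)),"lens":((386,317),(314,361)),"hole":((562,455),(248,543)),"knobtop":((110,93),(349,63)),"fintop":((219,58),(443,83))}
zz={"ball":.028+.031-.014+.025-.0,"lens":.031,"hole":.034}
for k,(s,t) in pts.items():
    s=(205+s[0]/4,145+s[1]/4);t=(250+t[0]/4,120+t[1]/4)
    P=tri((a,*s),(b,*t)); print(k,P.round(4),"res",(proj(a,P)-s).round(1),(proj(b,P)-t).round(1))
    if k in zz: print(atz(a,*s,zz[k]).round(4),atz(b,*t,zz[k]).round(4))
# dock corners at bottom: scene near-left corner, right; side
for f,lst,o in((a,[(110,250),(380,170)],(205,145)),(b,[(290,175),(535,238)],(250,120))):
    for u,v in lst: print(atz(f,o[0]+u/4,o[1]+v/4,0).round(4))
print(R.from_rotvec(r.get_obs()["orientation"]).as_matrix().round(3))
```

```text
ball [ 0.6212 -0.037   0.0413] res [[-0.4 -0.5]] [[0.1 0.6]]
[ 0.5799 -0.0795  0.07  ] [ 0.6158 -0.065   0.07  ]
lens [ 0.4902 -0.2317  0.0284] res [[-0.3 -0.3]] [[0.  0.4]]
[ 0.4868 -0.2357  0.031 ] [ 0.4901 -0.2327  0.031 ]
hole [ 0.4508 -0.3727  0.0311] res [[-0.4 -0.5]] [[0.  0.5]]
[ 0.4472 -0.3763  0.034 ] [ 0.4508 -0.3732  0.034 ]
knobtop [0.5148 0.     0.0766] res [[-0.5 -0.6]] [[0.1 0.6]]
fintop [ 0.5795 -0.0253  0.0818] res [[-0.5 -0.5]] [[0.1 0.6]]
[ 0.475  -0.0342  0.    ]
[ 0.6434 -0.0954  0.    ]
[ 0.4741 -0.0333  0.    ]
[ 0.6473 -0.0926 -0.    ]
[[-0.927 -0.001  0.375]
 [-0.375  0.001 -0.927]
 [ 0.    -1.    -0.001]]
```

>>> send_rows(rows="0.015 0.02 0 0 0 0;0.017 0.024 0 0 0 0;0.017 0.024 0 0 0 0;0.017 0.024 0 0 0 0;0.017 0.024 0 0 0 0;0.017 0.024 0 0 0 0;0.017 0.024 0 0 0 0;0.017 0.024 0 0 0 0;0 0 0 0 0 0")

```text
clock: 1.05
tcp_pos: [0.3908, -0.4333, 0.2311]
orientation: [-0.396, 2.008, -2.004]
contact_force: [-0.1, 0.2, -0.2]
grip_width: 0.0855
```

Run:
```python
from h import *
f=grab("wrist","w1");print(f["position"],r.get_obs()["tcp_pos"],r.get_obs()["joints"].round(2))
print(-cam(f)[3][:,2])
```

```text
[ 0.46774091 -0.40274587  0.3739232 ] [ 0.38898516 -0.43551353  0.23115511] [ 0.78  0.33 -0.06  1.78  0.02  1.04 -0.47]
[-0.29666703 -0.12072422 -0.94731955]
```

View pics/w1.png

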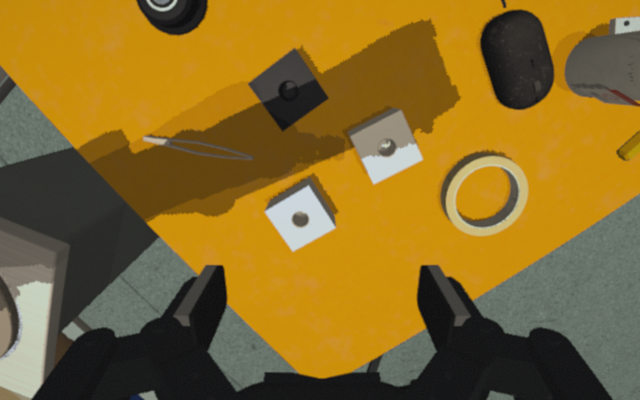

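The black rest's hole is at about (289,90), the puck is only partly in view at the top left, and the two white blocks are below the rest.

Run:
```python
from h import *
f=load("w1")
print(atz(f,289,90,.034),atz(f,172,5,.031))
for c in [(387,147),(300,219)]: print(atz(f,*c,.034))
c=f["pixels"][30:150,220:360,::-1]; cv2.imwrite("pics/z1.png",cv2.resize(c,None,fx=4,fy=4,interpolation=cv2.INTER_CUBIC))
```

```text
[ 0.45138309 -0.37496793  0.034     ] [ 0.48219826 -0.24668023  0.031     ]
[ 0.43763297 -0.48588922  0.034     ]
[ 0.33126393 -0.43325149  0.034     ]
```

View pics/z1.png

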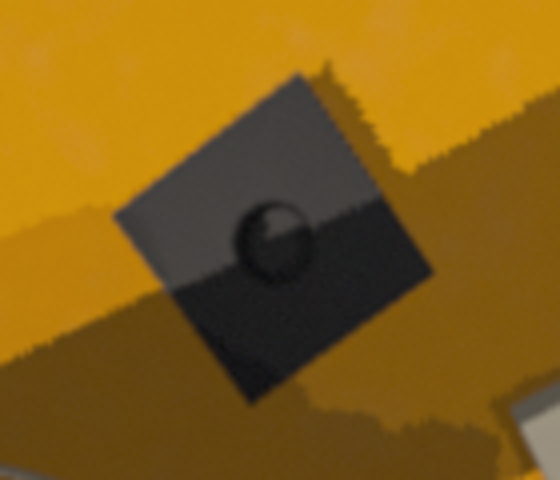

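>>> send_rows(rows="0.005 0.018 -0.001 0 0 -0.045;0.007 0.027 -0.001 0 0 -0.045;0.007 0.027 -0.001 0 0 -0.045;0.007 0.027 -0.001 0 0 -0.045;0.007 0.027 -0.001 0 0 -0.045;0.007 0.027 -0.001 0 0 -0.045;0.007 0.027 -0.001 0 0 -0.045;0.007 0.027 -0.001 0 0 -0.045;0.007 0.027 -0.001 0 0 -0.045;0.007 0.027 -0.001 0 0 -0.045;0.007 0.027 -0.001 0 0 -0.045;0.007 0.027 -0.001 0 0 -0.045;0.007 0.027 -0.001 0 0 -0.045;0.007 0.027 -0.001 0 0 -0.045;0.007 0.027 -0.001 0 0 -0.045;0.007 0.027 -0.001 0 0 -0.045;0 0 0 0 0 0;0 0 0 0 0 0")

```text
clock: 2.9
tcp_pos: [0.4974, -0.0155, 0.2151]
orientation: [-0.344, -2.039, 2.04]
contact_force: [0.2, -0.0, 1.3]
grip_width: 0.0855
```

Run:
```python
from h import *
f=grab("wrist","w2");o=r.get_obs();print(f["position"],o["tcp_pos"],o["joints"].round(2),R.from_rotvec(o["orientation"]).as_matrix().round(3))
```

```text
[ 0.57622165 -0.04359514  0.35770884] [ 0.49723424 -0.01626963  0.21513289] [ 0.11  0.22 -0.23  1.98  0.06  0.96 -2.06] [[-0.944 -0.001 -0.33 ]
 [ 0.33  -0.001 -0.944]
 [ 0.    -1.     0.001]]
```

View pics/w2.png

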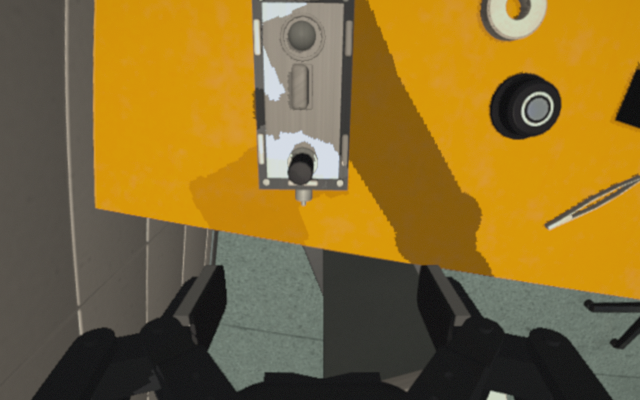

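Run:
```python
from h import *
f=load("w2")
c=f["pixels"][0:210,240:365,::-1]; cv2.imwrite("pics/z2.png",cv2.resize(c[:200],None,fx=3,fy=3,interpolation=cv2.INTER_CUBIC))
c=f["pixels"][50:150,470:590,::-1]; cv2.imwrite("pics/z3.png",cv2.resize(c,None,fx=4,fy=4,interpolation=cv2.INTER_CUBIC))
```

```text
(no output)
```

View pics/z2.png

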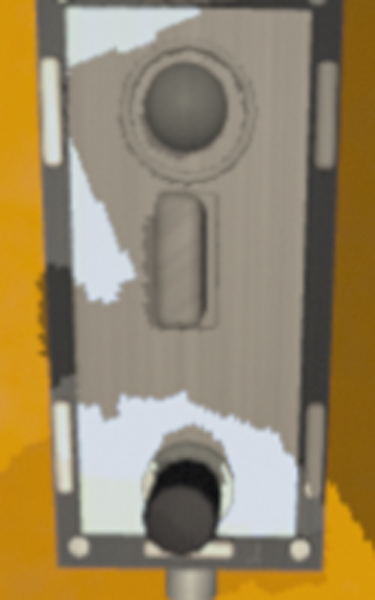

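View pics/z3.png

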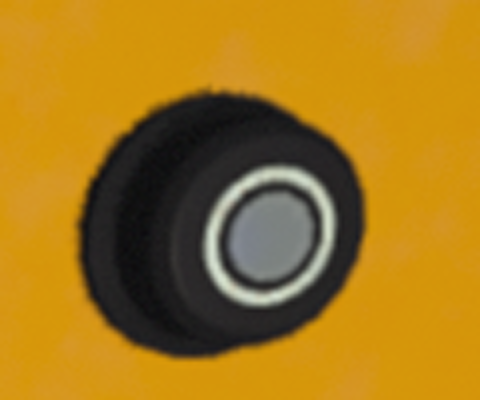

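Run:
```python
from h import *
f=load("w2")
g=lambda u,v:(240+u/3-.33,v/3-.33)
for n,p,z in [("knob",(181,518),.079),("fin",(181,260),.084),("ball",(186,107),.045),("collar",(188,488),.039)]:
    print(n,atz(f,*g(*p),z).round(4))
print("lens",atz(f,470+269/4-.4,50+236/4-.4,.031).round(4))
for L in [((67,8),(80,535)),((313,10),(297,535))]:
    A,B=[atz(f,*g(*p),.034) for p in L]; print(A.round(4),B.round(4),np.degrees(np.arctan2(*(A-B)[[1,0]])))
# dock outer corners at top z=.028..: 
for p in [(60,567),(320,568)]: print("dock",atz(f,*g(*p),.028).round(4))
# wrist cam check with reprojection of side/scene tri points
for n,P in [("ball",(.6158,-.04,.045)),("lens",(.4901,-.2327,.031))]: print(n,proj(f,P))
# triangulations using wrist + side
b=load("side0");a=load("scene0")
pts={"ball":((285,99),(498,138),g(186,107)),"lens":((386,317),(314,361),(536.9,108.6)),"knobtop":((110,93),(349,63),g(181,518)),"fintop":((219,58),(443,83),g(181,260))}
for k,(s,t,w) in pts.items():
    s=(205+s[0]/4-.4,145+s[1]/4-.4);t=(250+t[0]/4-.4,120+t[1]/4-.4)
    P=tri((a,*s),(b,*t),(f,*w)); print(k,P.round(4),[(proj(F,P)-q).round(1) for F,q in((a,s),(b,t),(f,w))])
P=tri((a,205+562/4-.4,145+455/4-.4),(b,250+248/4-.4,120+543/4-.4),(load("w1"),289,90));print("hole",P)
```

```text
knob [ 0.5149 -0.0031  0.079 ]
fin [ 0.5801 -0.0275  0.084 ]
ball [ 0.6194 -0.0409  0.045 ]
collar [ 0.5146 -0.0028  0.039 ]
lens [ 0.4896 -0.2329  0.031 ]
[ 0.6574 -0.0178  0.034 ] [0.5106 0.0369 0.034 ] -20.434160338676232
[ 0.6335 -0.0841  0.034 ] [ 0.4871 -0.0306  0.034 ] -20.067331997213056
dock [0.5012 0.0491 0.028 ]
dock [ 0.4719 -0.0341  0.028 ]
ball [[302.09898462  40.04399996]]
lens [[536.5615992  108.19228053]]
ball [ 0.6189 -0.0399  0.0449] [array([[ 0.1, -0.7]]), array([[-0.1,  0.7]]), array([[-0.9,  1.1]])]
lens [ 0.4891 -0.2326  0.0307] [array([[-0. , -0.5]]), array([[0. , 0.4]]), array([[-0.5,  0.6]])]
knobtop [ 0.5137 -0.0019  0.0788] [array([[-0. , -0.7]]), array([[0.2, 0.9]]), array([[-0.8,  1.7]])]
fintop [ 0.5787 -0.0265  0.0839] [array([[ 0. , -0.7]]), array([[0.3, 0.7]]), array([[-0.6,  2.3]])]
hole [ 0.45025723 -0.37356117  0.03301616]
```

>>> send_rows(rows="0.008 0.007 -0.01 0 0 -0.016;0.009 0.0065 -0.02 0 0 0;0 0 -0.03 0 0 0;0 0 -0.03 0 0 0;0 0 -0.03 0 0 0;0 0 -0.025 0 0 0;0 0 -0.015 0 0 0;0 0 -0.009 0 0 0;0 0 0 0 0 0;0 0 0 0 0 0")

```text
clock: 3.95
tcp_pos: [0.5148, -0.0019, 0.0469]
orientation: [-0.362, -2.03, 2.03]
contact_force: [-1.0, -0.4, 1.1]
grip_width: 0.0856
```

Run:
```python
from h import *
f=grab("wrist","w3");o=r.get_obs();print(o["tcp_pos"],o["contact_force"])
grab("side","s3")
```

```text
[ 0.51507011 -0.00164507  0.04714848] [ 0.48675074 -0.36528545 -0.31190325]
```

View pics/w3.png

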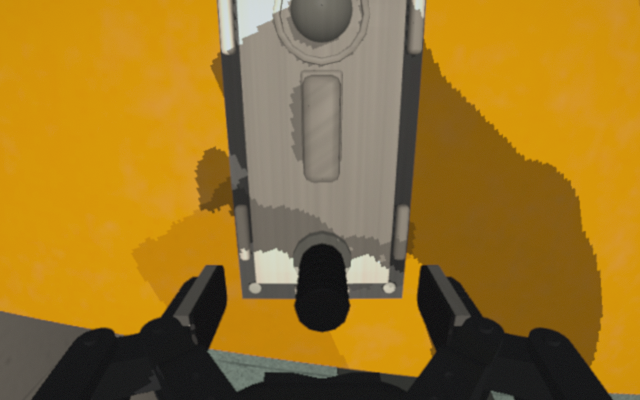

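The knob's top is at (322,310), centred between the pads. Next I'll close on it.

>>> send_rows(rows="0 0 0 0 0 0;0 0 0 0 0 0;0 0 0 0 0 0;0 0 0 0 0 0;0 0 0 0 0 0;0 0 0 0 0 0;0 0 0 0 0 0;0 0 0 0 0 0;0 0 0 0 0 0;0 0 0 0 0 0", grip=0.0, grip_force=70)

```text
clock: 5.05
tcp_pos: [0.5145, -0.0011, 0.0466]
orientation: [-0.361, -2.031, 2.03]
contact_force: [-1.1, -0.1, 5.4]
grip_width: 0.0202
```

Run:
```python
from h import *
f=grab("wrist","w4");o=r.get_obs();print(o["tcp_pos"],o["contact_force"],o["moment"],o["grip_width"])
a=grab("side","s4")["pixels"][100:200,300:420,::-1]
cv2.imwrite("pics/z4.png",cv2.resize(a,None,fx=4,fy=4,interpolation=cv2.INTER_CUBIC))
```

```text
[ 0.51450833 -0.00110255  0.04661832] [-1.45251577  0.04144292  5.66833121] [0.05096007 0.33223967 0.03150467] 0.020236882228440018
```

View pics/w4.png

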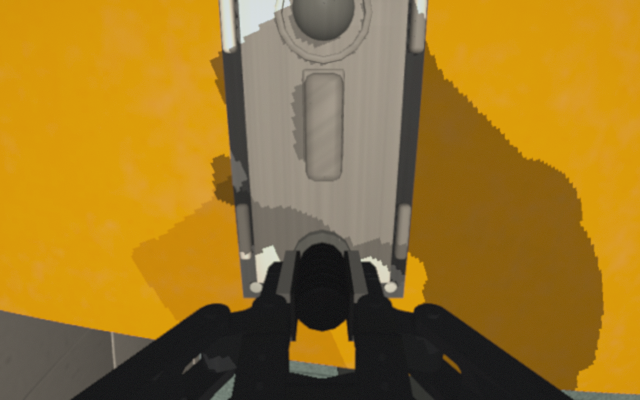

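View pics/z4.png

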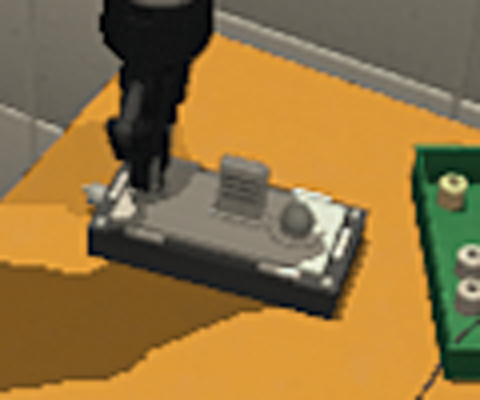

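>>> send_rows(rows="0 0 0.002 0 0 0;0 0 0.002 0 0 0;0 0 0.002 0 0 0;0 0 0.002 0 0 0;0 0 0.002 0 0 0;0 0 0.002 0 0 0;0 0 0.002 0 0 0;0 0 0.002 0 0 0;0 0 0.004 0 0 0;0 0 0.006 0 0 0;0 0 0.008 0 0 0;0 0 0.01 0 0 0;0 0 0.012 0 0 0;0 0 0.014 0 0 0;0 0 0.01 0 0 0;0 0 0 0 0 0")

```text
clock: 6.75
tcp_pos: [0.5156, -0.0011, 0.1282]
orientation: [-0.364, -2.032, 2.031]
contact_force: [0.7, -0.8, -0.5]
grip_width: 0.02
```

Run:
```python
from h import *
f=grab("wrist","w5");o=r.get_obs();print(o["tcp_pos"],o["contact_force"],o["moment"],o["grip_width"])
a=grab("side","s5")["pixels"][80:200,290:420,::-1]
cv2.imwrite("pics/z5.png",cv2.resize(a,None,fx=4,fy=4,interpolation=cv2.INTER_CUBIC))
```

```text
[ 0.51496886 -0.00116775  0.1272215 ] [-0.6527744   0.01957834 -0.5916885 ] [ 0.04609144  0.02997702 -0.00547759] 0.02023099800626283
```

View pics/w5.png

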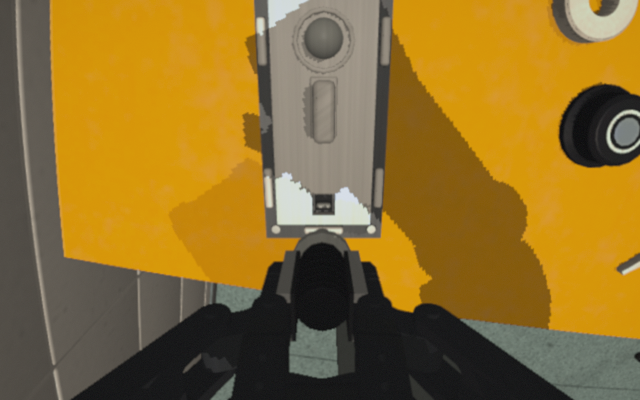

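View pics/z5.png

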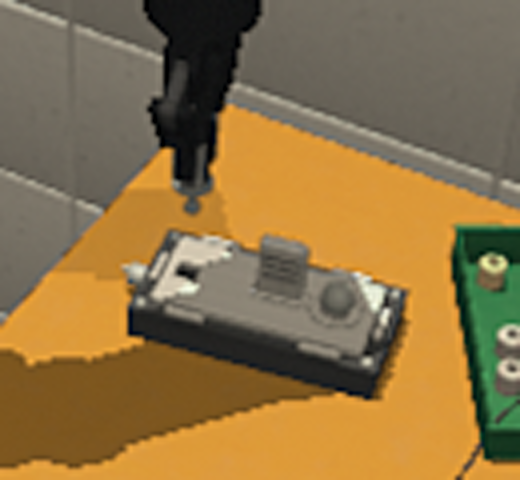

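The plug is clear of the dock and tray, and the ball is still in its pocket. The empty socket shows at (324,204) in the wrist view, which gives me a direct alignment reference for the rest hole. Next I'll move over the rest.

>>> send_rows(rows="-0.003 -0.015 0 0 0 0;-0.005 -0.03 0 0 0 0;-0.006 -0.033 0 0 0 0;-0.006 -0.033 0 0 0 0;-0.006 -0.033 0 0 0 0;-0.006 -0.033 0 0 0 0;-0.006 -0.033 0 0 0 0;-0.006 -0.033 0 0 0 0;-0.006 -0.033 0 0 0 0;-0.006 -0.0335 0 0 0 0;-0.005 -0.03 0 0 0 0;-0.003 -0.0325 0 0 0 0;0 0 0 0 0 0;0 0 0 0 0 0")

```text
clock: 8.25
tcp_pos: [0.4495, -0.3734, 0.1253]
orientation: [-0.36, -2.029, 2.028]
contact_force: [0.6, -0.5, -1.8]
grip_width: 0.0203
```

Run:
```python
from h import *
f=grab("wrist","w6");o=r.get_obs();print(o["tcp_pos"],o["contact_force"],o["joints"].round(2))
a=f["pixels"][150:350,220:420,::-1]
cv2.imwrite("pics/z6.png",cv2.resize(a,None,fx=3,fy=3,interpolation=cv2.INTER_CUBIC))
```

```text
[ 0.45009031 -0.37224997  0.12542669] [ 0.20805221  0.59278986 -0.9459195 ] [ 0.66  0.45 -0.1   1.87  0.06  0.83 -1.39]
```

View pics/z6.png

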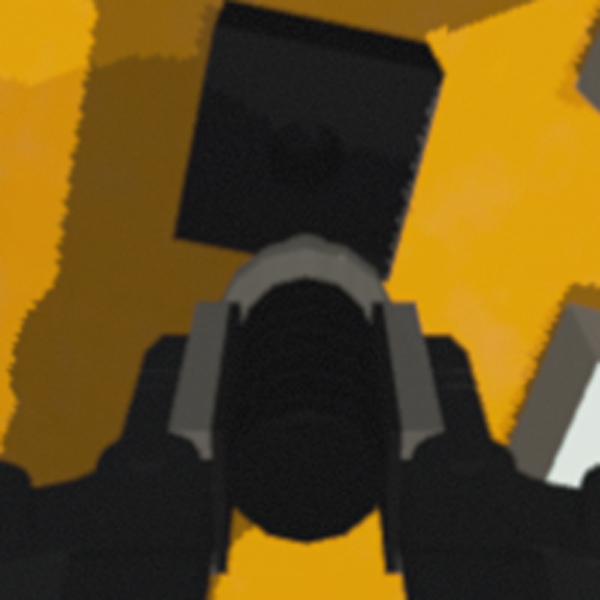

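View pics/w6.png

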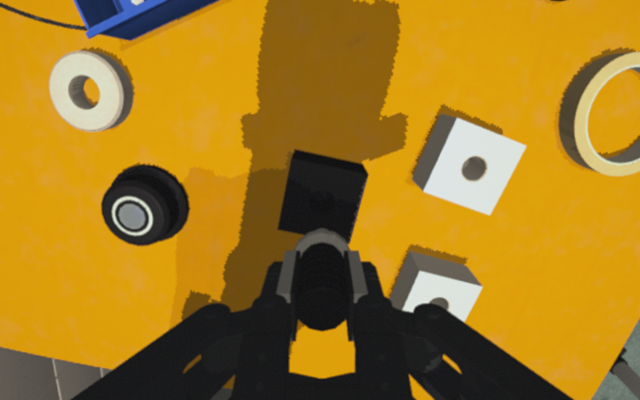

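Run:
```python
from h import *
f=load("w6");a=f["pixels"][140:250,270:380,::-1]
z=cv2.resize(np.clip(a.astype(float)*4,0,255).astype(np.uint8),None,fx=5,fy=5,interpolation=cv2.INTER_CUBIC)
cv2.imwrite("pics/z6b.png",z)
a=load("w5")["pixels"][180:230,290:360,::-1];cv2.imwrite("pics/z5b.png",cv2.resize(a,None,fx=8,fy=8,interpolation=cv2.INTER_CUBIC))
```

```text
(no output)
```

View pics/z6b.png

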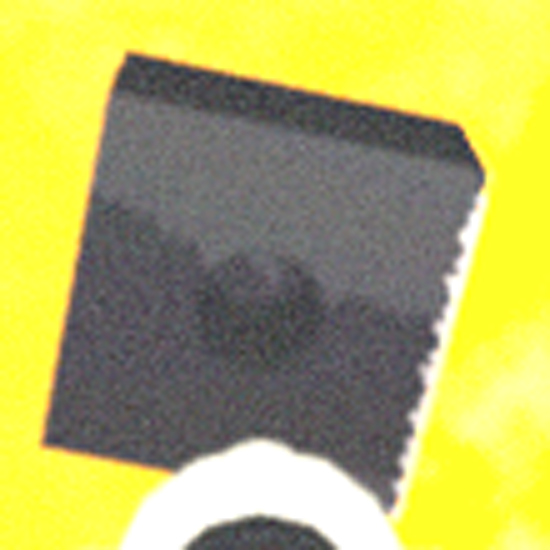

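View pics/z5b.png

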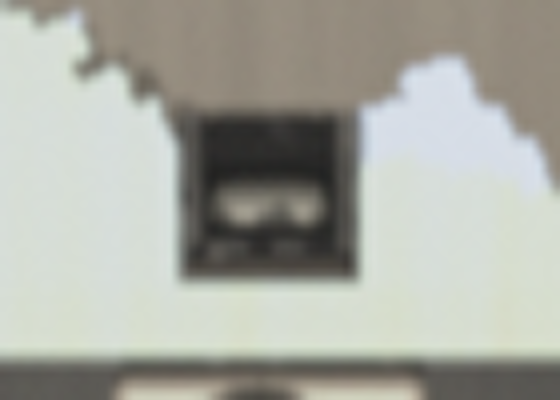

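Run:
```python
from h import *
f=load("w6");g=load("w5")
H=atz(f,321.4,201.2,.034); S=atz(g,323.3,203.7,.034); print("hole",H,"traymouth",S)
# camera in tool: offsets relative to camera pos
c6=cam(f)[2];c5=cam(g)[2]; print(H-c6,S-c5)
print("corners",[atz(f,270+u/5-.4,140+v/5-.4,.034).round(4) for u,v in[(112,95),(485,180),(43,443)]])
```

```text
hole [ 0.45135534 -0.37466619  0.034     ] traymouth [ 0.51458331 -0.00266888  0.034     ]
[-0.07664327  0.02853247 -0.23378608] [-0.07882168  0.02790981 -0.23707745]
corners [array([ 0.4881, -0.3663,  0.034 ]), array([ 0.4584, -0.4116,  0.034 ]), array([ 0.4424, -0.3368,  0.034 ])]
```

>>> send_rows(rows="0.0015 0 -0.01 0 0 0;0 0 -0.015 0 0 0;0 0 -0.015 0 0 0;0 0 -0.008 0 0 0;0 0 -0.005 0 0 0;0 0 -0.004 0 0 0;0 0 -0.003 0 0 0;0 0 0 0 0 0")

```text
clock: 9.1
tcp_pos: [0.4518, -0.3732, 0.0662]
orientation: [-0.36, -2.03, 2.03]
contact_force: [-0.1, 0.6, -0.9]
grip_width: 0.0204
```

Run:
```python
from h import *
o=r.get_obs();print(o["tcp_pos"],o["contact_force"],o["moment"])
f=grab("side","s7");a=f["pixels"][190:290,260:380,::-1]
z=cv2.resize(np.clip(a.astype(float)*2,0,255).astype(np.uint8),None,fx=5,fy=5,interpolation=cv2.INTER_CUBIC)
cv2.imwrite("pics/z7.png",z)
```

```text
[ 0.45184463 -0.37316983  0.066161  ] [-0.08934352  0.57632894 -0.94465891] [ 0.04059319 -0.01174257  0.01480538]
```

View pics/z7.png

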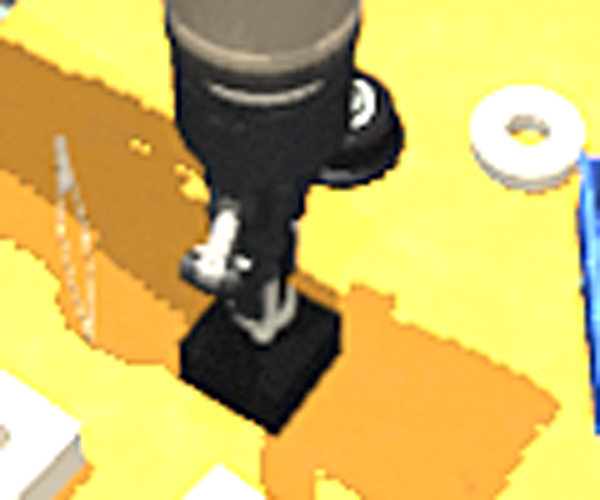

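There is no contact and the bulb is entering the hole, so I'll keep going down.

>>> send_rows(rows="0 0 -0.004 0 0 0;0 0 -0.004 0 0 0;0 0 -0.004 0 0 0;0 0 -0.004 0 0 0;0 0 -0.002 0 0 0;0 0 -0.001 0 0 0;0 0 0 0 0 0;0 0 0 0 0 0")

```text
clock: 9.95
tcp_pos: [0.452, -0.3732, 0.0474]
orientation: [-0.36, -2.03, 2.031]
contact_force: [-0.4, 0.5, -0.6]
grip_width: 0.02
```

Run:
```python
from h import *
o=r.get_obs();print(o["tcp_pos"],o["contact_force"],o["moment"])
f=grab("wrist","w8");a=f["pixels"][170:320,240:400,::-1]
z=cv2.resize(np.clip(a.astype(float)*3,0,255).astype(np.uint8),None,fx=4,fy=4,interpolation=cv2.INTER_CUBIC)
cv2.imwrite("pics/z8.png",z)
```

```text
[ 0.45199006 -0.37319803  0.0473971 ] [-0.40416864  0.4620368  -0.60021707] [-0.01458957  0.0381925   0.01806045]
```

View pics/z8.png

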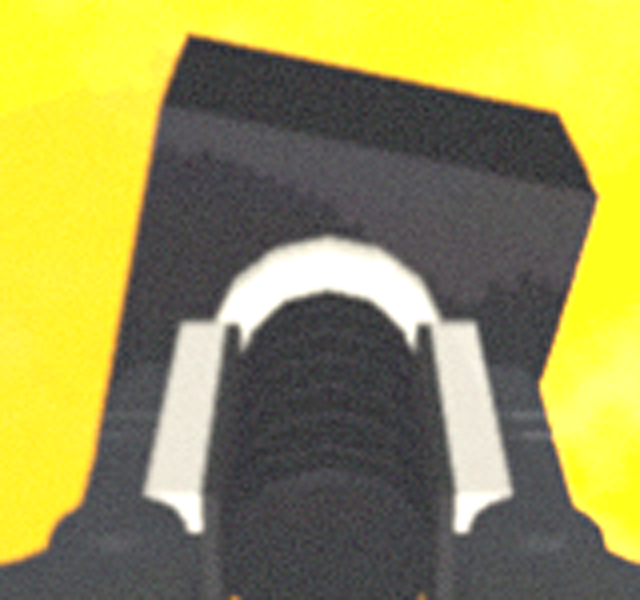

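>>> send_rows(rows="0 0 -0.001 0 0 0;0 0 -0.001 0 0 0;0 0 0 0 0 0")

```text
clock: 10.3
tcp_pos: [0.4522, -0.3733, 0.0466]
orientation: [-0.361, -2.03, 2.031]
contact_force: [-2.4, 1.9, 11.0]
grip_width: 0.0198
```

Contact came at TCP z = 0.0466 as predicted, so the collar is on the block. Release and rise.

>>> send_rows(rows="0 0 0 0 0 0;0 0 0 0 0 0;0 0 0 0 0 0;0 0 0 0 0 0;0 0 0 0 0 0;0 0 0 0 0 0;0 0 0 0 0 0;0 0 0.02 0 0 0;0 0 0.03 0 0 0;0 0 0.03 0 0 0;0 0 0.03 0 0 0;0 0 0.03 0 0 0;0 0 0.01 0 0 0;0 0 0 0 0 0", grip=0.085)

```text
clock: 11.7
tcp_pos: [0.4526, -0.3737, 0.1967]
orientation: [-0.364, -2.03, 2.033]
contact_force: [-1.0, -0.3, 0.2]
grip_width: 0.0851
```

Run:
```python
from h import *
o=r.get_obs();print(o["tcp_pos"],o["contact_force"],o["moment"])
f=grab("side","s9");a=f["pixels"][190:290,260:380,::-1]
z=cv2.resize(np.clip(a.astype(float)*2,0,255).astype(np.uint8),None,fx=5,fy=5,interpolation=cv2.INTER_CUBIC)
cv2.imwrite("pics/z9.png",z); grab("wrist","w9")
```

```text
[ 0.45263433 -0.37371655  0.1967047 ] [-1.03542838 -0.28222052  0.22097434] [ 0.01149552  0.06630935 -0.01040351]
```

View pics/z9.png

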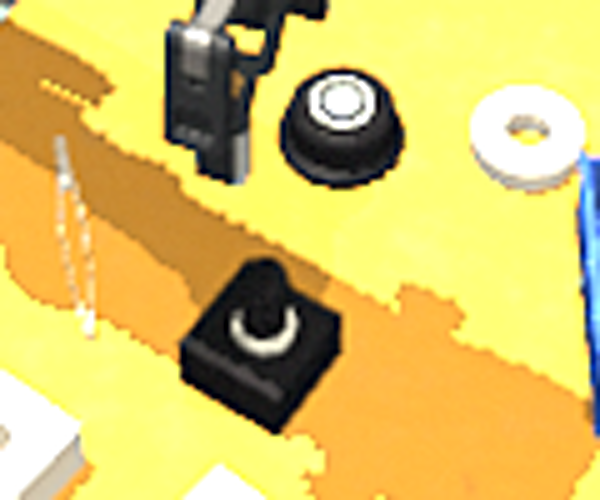

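View pics/w9.png

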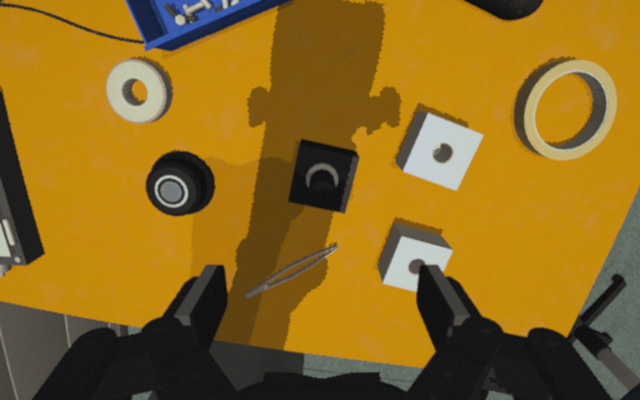

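The plug stands upright in the black rest with its collar flush on the block. Nothing else has moved. Now I'll refine the fin and lens positions.

Run:
```python
from h import *
f=load("w5");a=f["pixels"][0:240,250:400,::-1];cv2.imwrite("pics/z5c.png",cv2.resize(a,None,fx=2.5,fy=2.5,interpolation=cv2.INTER_CUBIC))
a=load("w9")["pixels"][140:230,130:230,::-1];cv2.imwrite("pics/z9b.png",cv2.resize(a,None,fx=5,fy=5,interpolation=cv2.INTER_CUBIC))
```

```text
(no output)
```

View pics/z5c.png

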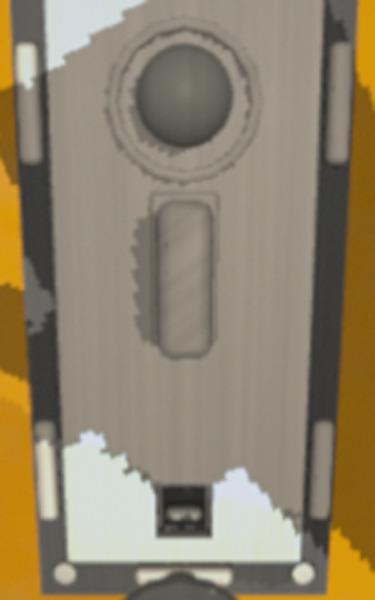

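View pics/z9b.png

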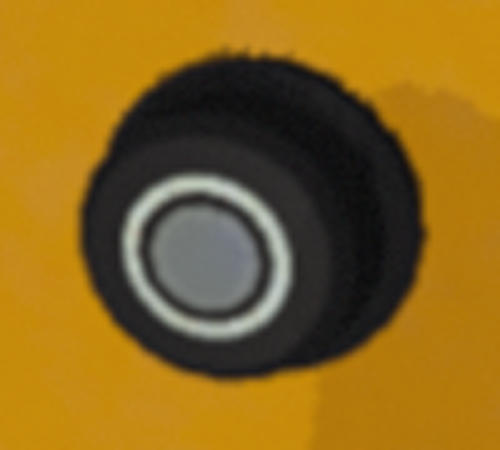

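Run:
```python
from h import *
f=load("w5");g=lambda u,v:(250+u/2.5-.4,v/2.5-.4)
F=atz(f,*g(185,279),.084);B=atz(f,*g(184,95),.045);S=atz(f,*g(183,511),.034)
print("fin",F.round(4),"ball",B.round(4),"sq",S.round(4),np.degrees(np.arctan2(*(B-S)[[1,0]])),np.linalg.norm((B-F)[:2]))
for L in [((53,200),(67,560)),((318,200),(302,560))]:
    A,C=[atz(f,*g(*p),.034) for p in L]; print(np.degrees(np.arctan2(*(A-C)[[1,0]])))
w=load("w9");print("lens",atz(w,130+207/5-.4,140+256/5-.4,.031))
for n in("w5","w6"):
    pass
f6=load("w6")
print("lens w6 approx",atz(f6,131,216,.031))
print("tool -x yaw",np.degrees(np.arctan2(*(-R.from_rotvec(r.get_obs()["orientation"]).as_matrix()[:2,0])[::-1])))
print(r.get_obs()["tcp_pos"])
```

```text
fin [ 0.5806 -0.0268  0.084 ] ball [ 0.6198 -0.041   0.045 ] sq [ 0.5145 -0.0022  0.034 ] -20.188736271155424 0.04164331456941897
-20.37205714260407
-20.006712384886516
lens [ 0.48956704 -0.23384712  0.031     ]
lens w6 approx [ 0.48954669 -0.23297569  0.031     ]
tool -x yaw -20.123597518771536
[ 0.45123596 -0.37272135  0.1940704 ]
```

>>> send_rows(rows="0.0073 0.0143 0 0 0 0;0.0095 0.0265 0 0 0 0;0.0095 0.0265 0 0 0 0;0.0095 0.0265 0 0 0 0;0.0095 0.0265 0 0 0 0;0.0095 0.0265 0 0 0 0;0.0095 0.0265 0 0 0 0;0.0095 0.0265 0 0 0 0;0.0095 0.0265 0 0 0 0;0.0095 0.0265 0 0 0 0;0.0095 0.0265 0 0 0 0;0.0095 0.0265 0 0 0 0;0.0095 0.0265 0 0 0 0;0.0072 0.0142 0 0 0 0;0 0 -0.02 0 0 0;0 0 -0.03 0 0 0;0 0 -0.03 0 0 0;0 0 0 0 0 0;0 0 0 0 0 0")

```text
clock: 13.7
tcp_pos: [0.5799, -0.0265, 0.1149]
orientation: [-0.358, -2.029, 2.03]
contact_force: [1.2, -0.6, 0.4]
grip_width: 0.0847
```

Run:
```python
from h import *
f=grab("wrist","w10");o=r.get_obs();print(o["tcp_pos"],o["contact_force"],o["joints"].round(2),np.degrees(np.arctan2(*(-R.from_rotvec(o["orientation"]).as_matrix()[:2,0])[::-1])))
```

```text
[ 0.58089016 -0.02651149  0.11603999] [ 0.86602055 -0.49952078  0.08833116] [ 0.12  0.47 -0.23  1.87  0.14  0.81 -2.11] -20.12516349272173
```

View pics/w10.png

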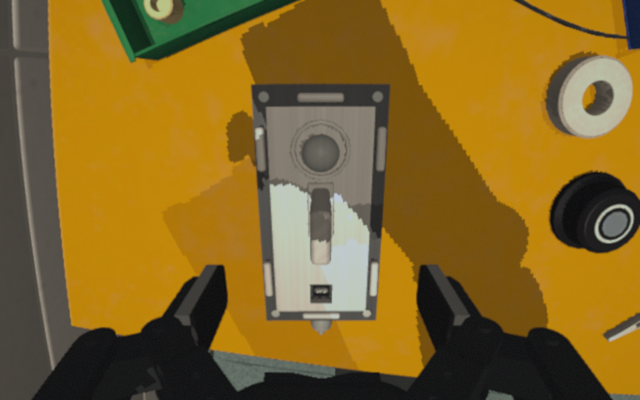

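The tool is aligned with the fin at about (320,226), and the ball is in its pocket at (320,153). Next I'll go down on the fin.

>>> send_rows(rows="0 0 -0.015 0 0 0;0 0 -0.02 0 0 0;0 0 -0.015 0 0 0;0 0 -0.012 0 0 0;0 0 -0.008 0 0 0;0 0 -0.002 0 0 0;0 0 0 0 0 0;0 0 0 0 0 0")

```text
clock: 14.55
tcp_pos: [0.5809, -0.0266, 0.0438]
orientation: [-0.361, -2.031, 2.031]
contact_force: [1.2, -0.1, 0.4]
grip_width: 0.0851
```

Run:
```python
from h import *
f=load("w10");print(atz(f,320.5,227,.084))
f=grab("wrist","w11");o=r.get_obs();print(o["tcp_pos"],o["contact_force"])
```

```text
[ 0.58742668 -0.02938332  0.084     ]
[ 0.58093719 -0.02659842  0.04396688] [-0.88677428  0.17769553 -0.37867585]
```

View pics/w11.png

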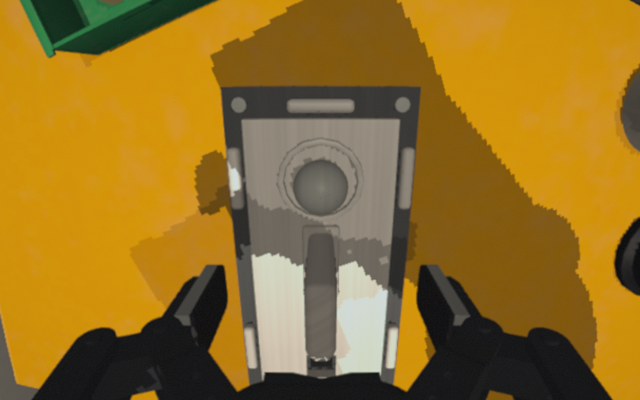

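>>> send_rows(rows="0 0 0 0 0 0;0 0 0 0 0 0;0 0 0 0 0 0;0 0 0 0 0 0;0 0 0 0 0 0;0 0 0 0 0 0;0 0 0 0 0 0;0 0 0 0 0 0;0 0 0 0 0 0;0 0 0 0 0 0;0 0 0 0 0 0", grip=0.0, grip_force=90)

```text
clock: 15.7
tcp_pos: [0.5807, -0.0267, 0.0435]
orientation: [-0.361, -2.031, 2.031]
contact_force: [0.1, 0.3, 4.8]
grip_width: 0.011
```

Run:
```python
from h import *
f=load("w11");print(atz(f,320.5,357,.084))
f=grab("wrist","w12");o=r.get_obs();print(o["tcp_pos"],o["contact_force"],o["moment"],o["grip_width"])
```

```text
[ 0.56609129 -0.02151899  0.084     ]
[ 0.58070333 -0.02663964  0.04355292] [3.86956220e-03 9.13249896e-01 4.20387534e+00] [-0.02169628  0.00792536  0.00255056] 0.010653930794397061
```

View pics/w12.png

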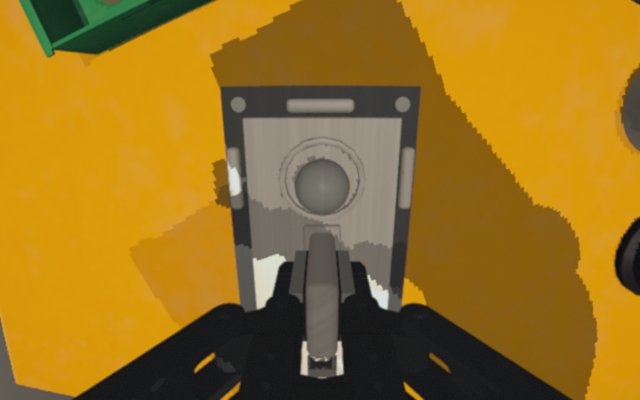

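Fin gripped with the ball in place. Lifting gently by 106 mm.

>>> send_rows(rows="0 0 0.001 0 0 0;0 0 0.002 0 0 0;0 0 0.003 0 0 0;0 0 0.005 0 0 0;0 0 0.007 0 0 0;0 0 0.009 0 0 0;0 0 0.011 0 0 0;0 0 0.012 0 0 0;0 0 0.012 0 0 0;0 0 0.012 0 0 0;0 0 0.01 0 0 0;0 0 0.008 0 0 0;0 0 0.006 0 0 0;0 0 0.004 0 0 0;0 0 0.003 0 0 0;0 0 0.001 0 0 0;0 0 0 0 0 0")

```text
clock: 17.45
tcp_pos: [0.5803, -0.0266, 0.1491]
orientation: [-0.36, -2.03, 2.03]
contact_force: [-0.3, 0.8, -4.0]
grip_width: 0.0108
```

Run:
```python
from h import *
f=grab("wrist","w13");o=r.get_obs();print(o["tcp_pos"],o["contact_force"],o["moment"],o["grip_width"])
a=grab("side","s13")["pixels"][60:180,300:440,::-1]
cv2.imwrite("pics/z13.png",cv2.resize(a,None,fx=5,fy=5,interpolation=cv2.INTER_CUBIC))
```

```text
[ 0.58022268 -0.02663522  0.14902185] [ 0.4350847   0.09190198 -3.05764898] [0.02600311 0.006075   0.0064983 ] 0.01082298861974459
```

View pics/w13.png

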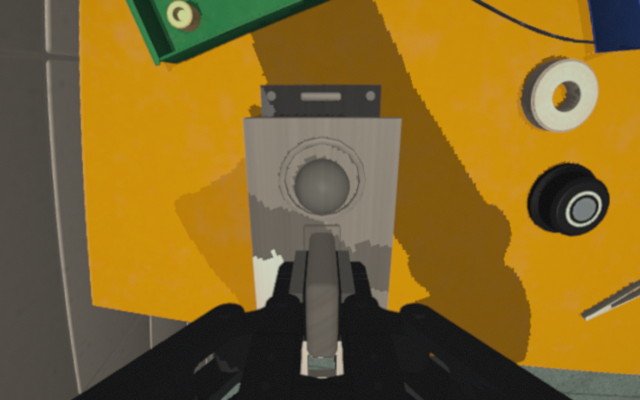

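View pics/z13.png

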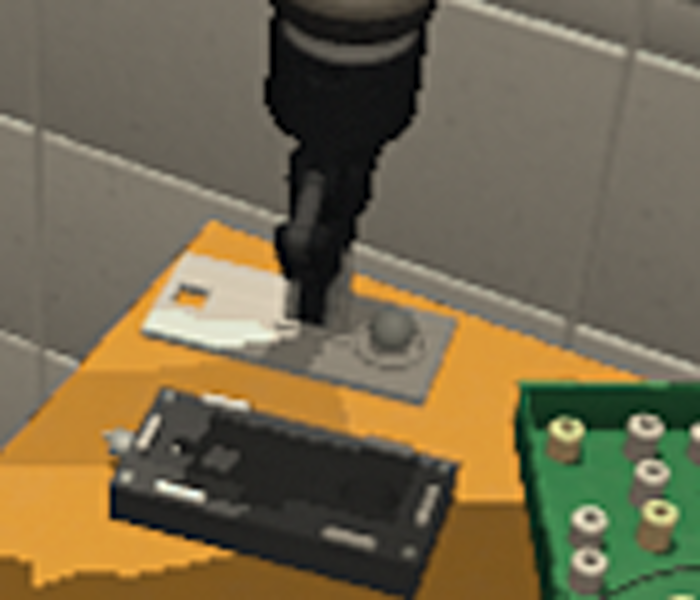

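The tray is lifted level with the ball in its pocket at (322,186). Next I'll carry it smoothly to the lens.

>>> send_rows(rows="-0.0026 -0.0038 0 0 0 0;-0.0039 -0.0058 0 0 0 0;-0.0052 -0.0077 0 0 0 0;-0.0065 -0.0096 0 0 0 0;-0.0078 -0.0115 0 0 0 0;-0.0091 -0.0134 0 0 0 0;-0.0091 -0.0134 0 0 0 0;-0.0091 -0.0134 0 0 0 0;-0.0091 -0.0134 0 0 0 0;-0.0091 -0.0134 0 0 0 0;-0.0091 -0.0134 0 0 0 0;-0.0091 -0.0134 0 0 0 0;-0.0091 -0.0134 0 0 0 0;-0.0078 -0.0115 0 0 0 0;-0.0065 -0.0096 0 0 0 0;-0.0052 -0.0077 0 0 0 0;-0.0039 -0.0058 0 0 0 0;-0.0026 -0.0038 0 0 0 0;-0.0026 -0.0038 0 0 0 0;-0.0013 -0.0019 0 0 0 0")

```text
clock: 19.55
tcp_pos: [0.4516, -0.2165, 0.1493]
orientation: [-0.36, -2.031, 2.03]
contact_force: [0.3, 0.3, -3.4]
grip_width: 0.0108
```

>>> send_rows(rows="0 0 0 0 0 0;0 0 0 0 0 0;0 0 0 0 0 0")

```text
clock: 19.85
tcp_pos: [0.4519, -0.216, 0.1493]
orientation: [-0.36, -2.031, 2.031]
contact_force: [-0.6, -0.2, -3.4]
grip_width: 0.0109
```

Run:
```python
from h import *
f=grab("wrist","w14");o=r.get_obs();print(o["tcp_pos"],o["contact_force"],o["moment"],o["grip_width"],o["joints"].round(2))
M=R.from_rotvec(o["orientation"]).as_matrix();print(M.round(3))
s=grab("side","s14");c=grab("scene","c14")
a=s["pixels"][130:250,270:410,::-1]
cv2.imwrite("pics/z14.png",cv2.resize(a,None,fx=5,fy=5,interpolation=cv2.INTER_CUBIC))
a=c["pixels"][130:260,220:370,::-1]
cv2.imwrite("pics/z14c.png",cv2.resize(a,None,fx=4,fy=4,interpolation=cv2.INTER_CUBIC))
P=(.4895,-.233,.151)
print(proj(f,P),proj(s,P),proj(c,P))
```

```text
[ 0.45189058 -0.21603514  0.14930392] [-0.33933397 -0.14128921 -3.06838848] [-0.00714312  0.01050537 -0.01398534] 0.011086941099768677 [ 0.48  0.3  -0.19  2.04  0.08  0.81 -1.67]
[[-0.939  0.    -0.344]
 [ 0.344  0.    -0.939]
 [-0.    -1.    -0.   ]]
[[326.98933653 187.02292297]] [[329.60835491 178.13579457]] [[299.83241283 171.62009392]]
```

View pics/w14.png

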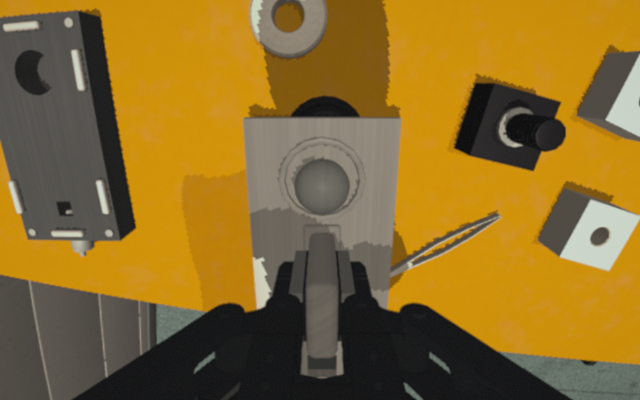

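View pics/z14.png

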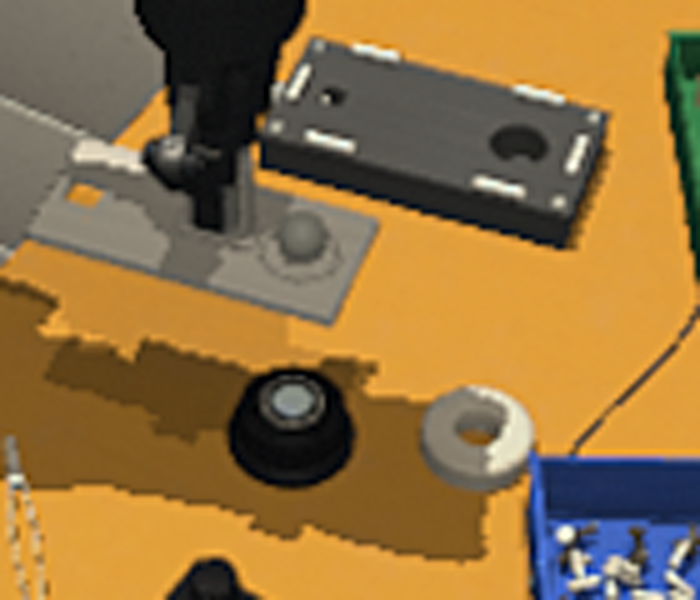

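View pics/z14c.png

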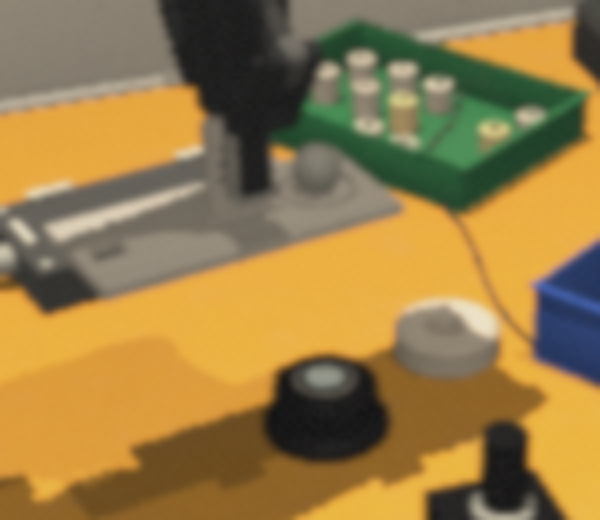

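Run:
```python
from h import *
f=load("w14");s=load("s14");c=load("c14");w9=load("w9")
b=[(c,220+315/4-.4,130+168/4-.4),(s,270+302/5-.4,130+236/5-.4)]
bw=(f,322.3,186)
l=[(c,220+325/4-.4,130+376/4-.4),(s,270+293/5-.4,130+399/5-.4)]
lw=(w9,130+207/5-.4,140+256/5-.4)
B=tri(*b);L=tri(*l);print("2cam ball",B.round(4),"lens",L.round(4),"diff",(B-L).round(4))
B=tri(*b,bw);L=tri(*l,lw,(load("w2"),536.9,108.6));print("all ball",B.round(4),"lens",L.round(4),(B-L).round(4))
print("wrist",atz(*bw,.151),"side",atz(*b[1],.151),"scene",atz(*b[0],.151))
print("lens side",atz(*l[1],.031),"scene",atz(*l[0],.031))
```

```text
2cam ball [ 0.4906 -0.2278  0.1493] lens [ 0.4894 -0.2305  0.0301] diff [0.0011 0.0028 0.1193]
all ball [ 0.49   -0.2299  0.1506] lens [ 0.4892 -0.2324  0.031 ] [0.0008 0.0025 0.1195]
wrist [ 0.49063226 -0.23124961  0.151     ] side [ 0.49044602 -0.22865513  0.151     ] scene [ 0.4877915  -0.23068136  0.151     ]
lens side [ 0.48929737 -0.2298581   0.031     ] scene [ 0.4877599 -0.2330419  0.031    ]
```

>>> send_rows(rows="-0.0003 -0.0008 0 0 0 0;-0.0004 -0.0008 0 0 0 0;-0.0003 -0.0007 0 0 0 0;0 0 0 0 0 0;0 0 0 0 0 0;0 0 0 0 0 0;0 0 0 0 0 0;0 0 0 0 0 0")

```text
clock: 20.8
tcp_pos: [0.4507, -0.2186, 0.1493]
orientation: [-0.36, -2.03, 2.03]
contact_force: [-0.7, 0.2, -3.2]
grip_width: 0.011
```

Run:
```python
from h import *
f=grab("wrist","w15");s=grab("side","s15");o=r.get_obs();print(o["tcp_pos"],o["contact_force"],abs(o["qvel"]).max(),o["grip_width"],o["clock"])
a=s["pixels"][130:250,270:410,::-1]
cv2.imwrite("pics/z15.png",cv2.resize(a,None,fx=5,fy=5,interpolation=cv2.INTER_CUBIC))
```

```text
[ 0.45071966 -0.21861462  0.14930935] [ 0.66257741 -0.3352141  -3.67233102] 0.01599100740424901 0.011193736594388529 20.9
```

View pics/z15.png

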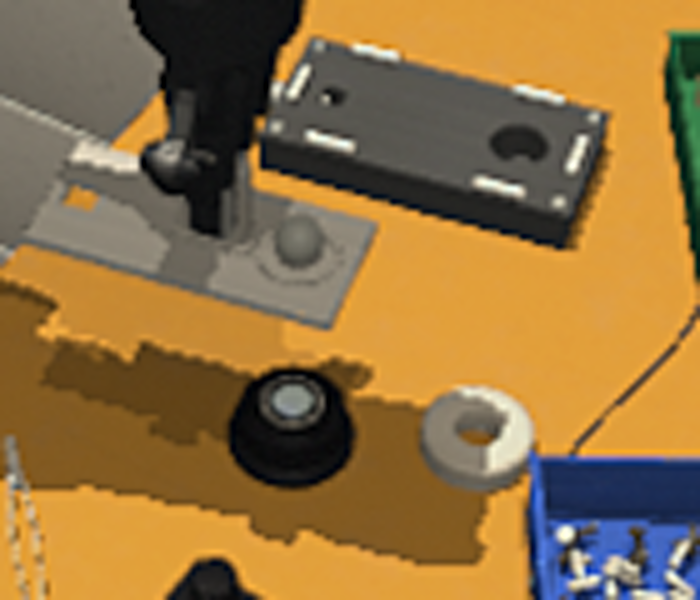

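View pics/w15.png

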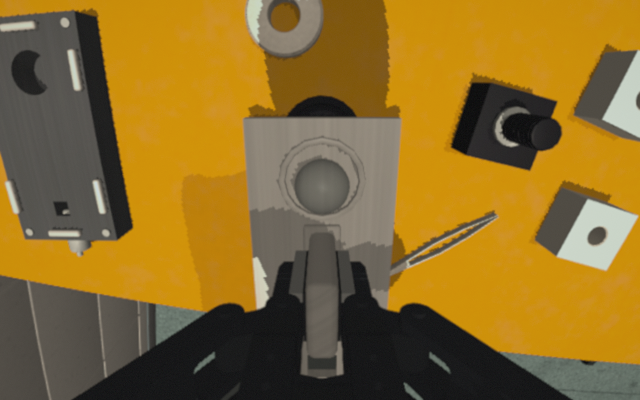

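The ball is still in its pocket above the lens, the tray is level and at rest, and the plug is seated in the black rest. Handing in.

```bash
python3 -c "
from bench import r
print(r.hand_in())"
```

```text
the job is handed in; nothing more can be done
None
```

I pulled the plug from the dock and seated it in the black rest. I then lifted the tray by its fin and handed the job in at about 20.9 s, with the tray still held over the lens.

- **Plug:** It stands upright in the rest. Contact came at the expected height with 11 N, and the pictures show the collar flat on the block.
- **Ball:** It is in its pocket in every picture I took along the way. Before a last correction of about 1 mm in x and 2.3 mm in y, the cameras put it 1 mm and 2.5 mm off the lens axis and 119.5 mm above the lens. I did not triangulate it again after that correction.
- **Tray:** It is level, gripped at 90 N and at rest, judging by the arm readings and the last pictures.
- **Disagreements:** Single cameras differed by 2 to 3 mm on the ball and lens positions, about their calibration accuracy. The relative offsets agreed better, to within about 1 mm.
- **Other things:** The ring gauge and the tweezers look untouched in the pictures, and no check failed.

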